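# Sort the toy parts into their kit trays

### The job

Sort the four loose wooden toy parts into the kit trays, each into the tray that carries a miniature of it on its own ledge (the side away from the robot): the wheel and the car body lying flat, the peg doll standing upright, and the ball. The ball is held in its curved track by overhanging lips, so push it along the slot to the open end and lift it out there. Leave every part released and at rest on the floor of its tray.

Things in the scene. Friction and masses are not known exactly. Their poses are not given: they have to be found in the camera images.
- ball_center (a point): Centre of the loose waxed wooden ball, diameter 54 mm, 45 g; starts in the straight part of the track, where its centre is 39 mm over the bench; rolls easily, slips on the waxed track. Its orientation means nothing. Two dark lips, 53 to 59 mm over the bench, leave a slot 47 mm wide over the 59 mm channel: too narrow for the ball, wide enough for shut fingers.
- wheel_mid (a point): Centre (half-way up) of the loose wooden toy wheel, a disc of diameter 52 mm, 22 mm thick, with a dark dot of 14 mm in the middle of its face; lies flat on the bench, z up along its axis. 35 g.
- car_mid (a point): Centre (half-way up, 13 mm over the underside) of the loose wooden toy car body lying on the bench: 80 mm long (x), 32 mm wide (y), 26 mm high; the lower 14 mm is a full-length block, above it a cab 42 mm long from x = -27 to +15 mm, as wide as the block. z up. 45 g.
- doll_mid (a point): Middle (29 mm over the underside) of the loose wooden peg doll standing upright on the bench: a cylinder of diameter 30 mm and 38 mm high, on it a round head of diameter 24 mm, 59 mm high in all. z up. 30 g.
- tray_ball: Grey fixed tray on a 6 mm board; on its white ledge a miniature wooden ball (28 mm). Compartment 100 (x) by 110 (y) mm inside, floor 5 mm thick, walls 5 mm thick, 30 mm high over the underside. Origin: underside, below the compartment's middle. The ledge is on the side away from the robot (+x), 36 mm deep; ledge and miniature at most 50 mm high. z up.
- tray_wheel: Grey fixed tray on a 6 mm board; on its white ledge a miniature wooden wheel (disc of 30 mm with a dark dot). Compartment 100 (x) by 110 (y) mm inside, floor 5 mm thick, walls 5 mm thick, 30 mm high over the underside. Origin: underside, below the compartment's middle. The ledge is on the side away from the robot (+x), 36 mm deep; ledge and miniature at most 50 mm high. z up.
- tray_car: Grey fixed tray on a 6 mm board; on its white ledge a miniature wooden car body (52 mm long). Compartment 100 (x) by 110 (y) mm inside, floor 5 mm thick, walls 5 mm thick, 30 mm high over the underside. Origin: underside, below the compartment's middle. The ledge is on the side away from the robot (+x), 36 mm deep; ledge and miniature at most 50 mm high. z up.
- tray_doll: Grey fixed tray on a 6 mm board; on its white ledge a miniature wooden peg doll lying down (47 mm long). Compartment 100 (x) by 110 (y) mm inside, floor 5 mm thick, walls 5 mm thick, 30 mm high over the underside. Origin: underside, below the compartment's middle. The ledge is on the side away from the robot (+x), 36 mm deep; ledge and miniature at most 50 mm high. z up.
- track: Fixed wooden ball track on a base board 250 (x) by 222 (y) mm, 12 mm thick (its top is the channel floor); origin on the bench, z up. Centre line of the channel: straight from its closed end (50 mm high) at (x, y) = (120, 60) to (0, 60) mm, then a quarter bend of radius 90 mm about (0, -30) to (-90, -30), where walls and lips end; on over the open board to the exit seat.
- track_exit (a point): Exit seat at the open end of the track: a round hole of 31 mm in the base board at (x, y) = (-90, -80) mm of the track, 12 mm over the bench, axes as the track's. The pushed ball settles in it about 5 mm deep, its centre 34 mm over the bench, free on both sides (x) for fingers. A stop 30 mm high over the bench stands 34 mm beyond it (-y).

How it is judged:
By the outcome, as a careful person would: the job done as asked, in the order asked, and still so for the second after the job is handed in, with the robot touching nothing.
It also fails if it takes over 144 s, if anything falls off the work surface, if the arm or the gripper's body presses on something with over 40 N, if the wrist force passes 120 N, or if a joint passes its speed limit or range.

### The arm

A 6-joint arm with a two-finger parallel gripper is mounted at the origin on the work surface. World frame = base frame: x ahead of the robot, y to its left, z up, the work surface at z = 0. Lengths are in m, angles in rad, forces in N, time in s.
With the tool pointing down it reaches from about 0.3 to 0.875 m from the base axis. Payload 6.4 kg.
Tool frame: the origin (TCP) lies on the mounting face of the last link; the fingertips stand 173 mm ahead of it and the grasp point (between the pads) lies 155 mm ahead of it (ctrl.grip_point_offset is the distance from the TCP to the grasp point, in m); z points along the fingers, y is the line along which they close (so a half turn about z gives the same grasp; the last joint's range is limited). The gripper opens to 85 mm and grips with 20 to 120 N. Pads are 22 mm wide; open, the fingers measure 114 mm over their backs; the gripper's body (76 mm by 85 mm) begins 54 mm behind the grasp point. The pads swing forward as they close: fully open they stand 13 mm farther back than shut.
Start: joints at [0.924, 0.181, 1.607, -0, 1.354, -0.206], TCP at [0.245, 0.52, 0.405] pointing down, gripper open.
Joint ranges: [-2.99, 2.99], [-0.89, 2.07], [0.3, 2.58], [-1.14, 4.28], [0, 2.63], [-3.12, 3.12]. Speed limits (rad/s): [2.57, 2.57, 3.01, 3.14, 3.14, 3.14].

### API

Orientations are given as a unit quaternion [w, x, y, z].
In Python, from bench import status, imaging, ctrl, models gives the robot as it stands.
- The arm moves only by the tool send_rows, never from a script. Its argument "commands" is a list that holds one entry, the list of rows, each a list of 6 numbers: the shift along the tool's x, y, z normalised to -1 to 1, where 1 is 3 cm, then the turn, a rotation vector about the tool's x, y, z normalised to -1 to 1, where 1 is 0.1 rad. A call has 1 to 8 rows; each row shifts and turns the commanded pose from where the row before left it, along the tool's axes as they then stand; what a row does not reach is not made up. A row lasts 1/12 s, in which the tool goes at most 41.7 mm and 7.16 degrees, less where a joint would pass 70% of its speed; a pose out of reach is approached as far as the arm can. A call with a number of a shift or a turn outside -1 to 1 is refused whole. A call with a gripper value outside its range is refused whole. "jaw" is the opening, from 0 (shut) to 1 (fully open), set as the call begins (left out, the last holds). The fingers move at their own pace and stop on an object; the grip force is fixed at half the most. Time passes only in rows, so rows that do not move let the fingers close. It gives the time, the measured TCP pose, the force, the opening and the grip force at its end, in the units of the state.
- status.get_obs(): the state, without advancing time (a new reading comes with each control period).
- imaging.camera(name): name is "side" or "top" or "wrist"; returns a dict with "image" (420x560x3 uint8, blue, green, red), "depth" (420x560 float32, m along the optical axis (not along the pixel's ray), 0 where there is no reading), "mtx" (3x3 intrinsics, pixels), "pose" (4x4, takes a point from camera to world coordinates). Camera axes: x right, y down, z forward; pixel columns grow to the right and rows downward; lengths in m; the calibration is good to about 2 mm. A picture is of the moment at which its call begins.
- ctrl.hand_in(): hands the job in; it is judged then, once.
Trained networks look in a picture, given as the dict that the camera call returned (one of the last four; its "shot" number tells which), for a name from the list of things; names that differ only in an ending like _2 or _b are one class to them, and where a whole thing is asked for, a point or a joint stands for the part that bears it (a point fixed in the world has none). Each returns a list of dicts, best first, with "confidence" (0 to 1); they miss things now and then, are a little off and sometimes report something else, mostly with a low value. They report only what shows in the picture. A call takes as long as a camera call.
- models.recognise(picture, name): "centre" ([column, row] in pixels, amid what is visible of it).
- models.regions_of(picture, name): "region" (420x560 bool, what is visible of it) and "centre" ([column, row] in pixels, amid what is visible of it).
The state is a dict: "time_s": time; "q": joint angles; "dq": joint speeds; "joint_efforts": joint torques, N m; "eef_pos": TCP position; "eef_rot": TCP orientation; "wrist_force": force on the tool from outside, world axes, zero at the start; "torque": the same for the moment, N m; "opening": opening from 0.0 (shut) to 1.0 (fully open); "grasp_force": force on a finger pad.
Only numpy, scipy, OpenCV 4.12 (cv2) and the standard library are available. Lean on these libraries where they do the work, as an engineer would, in place of code of your own. Each camera call takes 0.05 s, during which the arm holds its last target. There are 200 camera calls.

## Working session

There is one attempt and no reset: what is moved stays moved. The work goes in short steps, Python scripts to look and compute and a tool call to move; the robot and the scene stay as the last step left them, time stands still between calls to the robot, and variables do not carry over. Pictures are saved under pics/ and viewed, at most 14 in all, crops included, and the job is handed in when it is done.

Besides the shell and the picture viewer there is one more tool, called after "Call:" by a JSON object that holds its "api" and its "payload". send_rows: Moves the arm, as the interface text tells. Its arguments: {"type":"object","properties":{"commands":{"type":"array"},"jaw":{"type":"number"}},"required":["commands"]}

```bash
mkdir -p pics; cat > h.py <<'E'
import numpy as np, cv2
from bench import status, imaging, ctrl, models
from scipy.spatial.transform import Rotation as R
def px2w(p,uv,z=None):
    K=p["mtx"];T=p["pose"];u,v=uv
    r=np.array([(u-K[0,2])/K[0,0],(v-K[1,2])/K[1,1],1.])
    if z is None:
        d=p["depth"][int(round(v)),int(round(u))]; return T[:3,:3]@(r*d)+T[:3,3]
    w=T[:3,:3]@r; return T[:3,3]+w*(z-T[2,3])/w[2]
def cloud(p,m):
    v,u=np.nonzero(m&(p["depth"]>0));d=p["depth"][v,u];K=p["mtx"];T=p["pose"]
    c=np.stack([(u-K[0,2])/K[0,0]*d,(v-K[1,2])/K[1,1]*d,d],1)
    return c@T[:3,:3].T+T[:3,3]
def rot(q): return R.from_quat([q[1],q[2],q[3],q[0]])
E
python3 - <<'E'
from h import *
np.set_printoptions(precision=3,suppress=True)
o=status.get_obs();print(o["time_s"],o["eef_pos"],rot(o["eef_rot"]).as_matrix(),o["opening"])
p=imaging.camera("top");s=imaging.camera("side")
cv2.imwrite("pics/top.png",p["image"]);cv2.imwrite("pics/side.png",s["image"])
print(p["pose"])
for n in ["ball_center","wheel_mid","car_mid","doll_mid","tray_ball","tray_wheel","tray_car","tray_doll","track"]:
    for r in models.regions_of(p,n)[:3]:
        c=cloud(p,r["region"]);b=cv2.minAreaRect((c[:,:2]*1000).astype(np.float32))
        print(n,round(r["confidence"],2),np.round(r["centre"]),np.median(c,0),"zmax",np.percentile(c[:,2],95),"rect",np.round(b[0]),np.round(b[1]),round(b[2],1))
E
```

```text
0.0 [0.245 0.52  0.404] [[-0.904  0.427 -0.001]
 [ 0.427  0.904 -0.001]
 [ 0.    -0.002 -1.   ]] 0.9970355092169014
[[-0.017 -0.989  0.145  0.384]
 [-1.     0.018  0.004 -0.013]
 [-0.007 -0.145 -0.989  1.235]
 [ 0.     0.     0.     1.   ]]
ball_center 0.73 [149. 202.] [0.583 0.33  0.058] zmax 0.06604256301153616 rect [586. 332.] [47. 52.] 73.1
wheel_mid 0.81 [268. 214.] [0.554 0.011 0.022] zmax 0.025729604232558167 rect [557.  13.] [53. 56.] 89.1
car_mid 0.61 [280. 170.] [ 0.67  -0.018  0.019] zmax 0.02848316272864837 rect [675. -17.] [82. 40.] 76.1
car_mid 0.46 [272. 211.] [0.553 0.011 0.022] zmax 0.025813431073057846 rect [554.  11.] [48. 47.] 12.8
tray_ball 0.63 [404. 187.] [ 0.626 -0.358  0.014] zmax 0.03840476254288516 rect [ 626. -362.] [132. 147.] 89.0
tray_wheel 0.66 [407. 245.] [ 0.46  -0.354  0.014] zmax 0.03770749118773078 rect [ 459. -353.] [122. 146.] 87.1
tray_car 0.57 [359. 244.] [ 0.465 -0.225  0.013] zmax 0.03854598191360683 rect [ 466. -224.] [121. 147.] 87.5
tray_doll 0.86 [358. 184.] [ 0.627 -0.228  0.014] zmax 0.03878374305730512 rect [ 627. -228.] [120. 146.] 88.6
track 0.86 [174. 226.] [0.52  0.273 0.013] zmax 0.059312338189303954 rect [526. 280.] [244. 263.] 77.0
```

```bash
python3 - <<'E'
import cv2
a=cv2.imread("pics/top.png")[120:310,90:470];cv2.imwrite("pics/topc.png",cv2.resize(a,(800,400),interpolation=cv2.INTER_CUBIC))
E
```

```text
(no output)
```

View pics/topc.png

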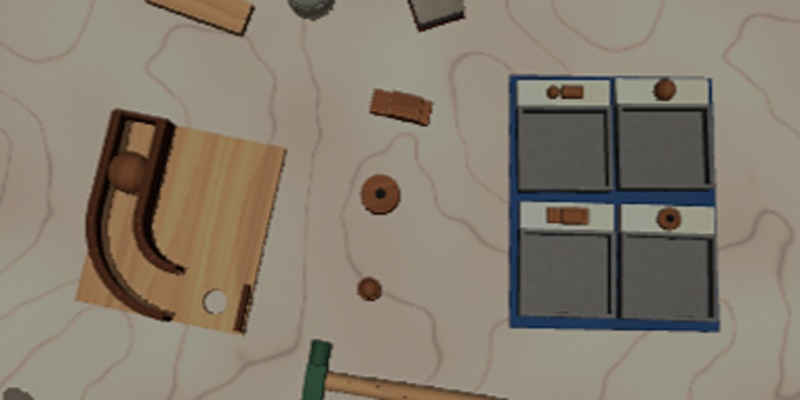

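View pics/side.png

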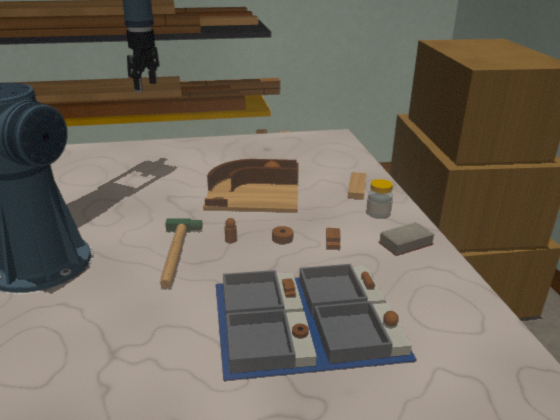

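The crop shows the wheel at (380,194), car at (401,106), doll at (369,288), ball in the track at (127,172) and exit hole at (215,301). The trays are doll (top left), ball (top right), car (bottom left) and wheel (bottom right), which agrees with the networks. The side view shows the same layout, with the doll standing.

```bash
python3 - <<'E'
from h import *
from scipy.optimize import least_squares
np.set_printoptions(precision=4,suppress=True)
p=imaging.camera("top")
c=cloud(p,np.ones((420,560),bool))
def box(x0,x1,y0,y1,z0,z1):
    m=(c[:,0]>x0)&(c[:,0]<x1)&(c[:,1]>y0)&(c[:,1]<y1)&(c[:,2]>z0)&(c[:,2]<z1);return c[m]
def rep(n,a):
    b=cv2.minAreaRect((a[:,:2]*1000).astype(np.float32));print(n,len(a),a.mean(0),"rect",np.round(b[0],1),np.round(b[1],1),round(b[2],1))
rep("wheel",box(.5,.61,-.03,.06,.014,.03))
rep("car",box(.62,.73,-.08,.04,.008,.04)); rep("cab",box(.62,.73,-.08,.04,.021,.04))
rep("doll",box(.40,.5,-.03,.08,.015,.08)); rep("head",box(.40,.5,-.03,.08,.045,.08))
for r in models.recognise(p,"doll_mid"):print(r["centre"],r["confidence"],px2w(p,r["centre"],.045))
for n,x,y in [("ball",.626,-.36),("wheel",.46,-.355),("car",.46,-.224),("doll",.626,-.228)]:
    rep("floor "+n,box(x-.085,x+.085,y-.062,y+.062,.0085,.0135))
# track
h=px2w(p,(192.1,263),.012);print("hole",h)
a=box(.36,.68,.13,.43,.052,.0595);b=box(.555,.615,.305,.36,.0,.08)
a=a[np.hypot(a[:,0]-.584,a[:,1]-.331)>.034]
def res(t):
    x,y,th=t;R2=np.array([[np.cos(th),-np.sin(th)],[np.sin(th),np.cos(th)]])
    l=(a[:,:2]-[x,y])@R2
    d=np.where(l[:,0]>0,l[:,1]-.06,np.hypot(l[:,0],l[:,1]+.03)-.09); d=np.where((l[:,0]<0)&(l[:,1]<-.03),abs(l[:,0]+.09),d)
    d=np.where(l[:,0]>.115,0.03,abs(d))
    hl=(h[:2]-[x,y])@R2-[-.09,-.08]
    return np.r_[np.clip(.0235-d,0,None)+np.clip(d-.0375,0,None),hl*5]
s=least_squares(res,[.526,.28,-.23]);print("track",s.x,s.cost,np.abs(res(s.x)).mean(),res(s.x)[-2:]/5)
th=s.x[2];R2=np.array([[np.cos(th),-np.sin(th)],[np.sin(th),np.cos(th)]])
print("exit",s.x[:2]+R2@[-.09,-.08],"ball loc",(np.array([.584,.331])-s.x[:2])@R2)
rep("board",box(.36,.68,.13,.43,.008,.0155))
E
```

```text
wheel 277 [0.5543 0.0121 0.0216] rect [553.7  11.3] [49.3 49.5] 88.3
car 350 [ 0.6704 -0.0173  0.0198] rect [671.6 -17.2] [79.9 33. ] 75.7
cab 175 [ 0.6698 -0.023   0.0259] rect [672.6 -14.1] [60.5 32.8] 75.0
doll 102 [0.431  0.0273 0.0479] rect [431.6  27.4] [27.9 28.2] 62.7
head 65 [0.4323 0.0277 0.0549] rect [433.   28.1] [21.  21.3] 88.9
[263.5, 256.3] 0.46 [0.4324 0.0297 0.045 ]
floor ball 989 [ 0.6082 -0.3605  0.011 ] rect [ 624.4 -357.7] [170.7 118.2] 2.5
floor wheel 1070 [ 0.4426 -0.3552  0.0109] rect [ 460.  -353.9] [169.1 123. ] 0.7
floor car 1111 [ 0.4472 -0.2236  0.0109] rect [ 459.2 -222.3] [169.5 122.6] 1.1
floor doll 994 [ 0.6109 -0.2302  0.011 ] rect [ 625.5 -226. ] [120.5 167. ] 88.9
hole [0.4191 0.2243 0.012 ]
track [ 0.5238  0.2839 -0.2095] 4.822847878880958e-06 1.7179040672753393e-05 [ 0.     -0.0001]
exit [0.4191 0.2244] ball loc [0.0491 0.0586]
board 5058 [0.5179 0.2591 0.0119] rect [504.7 261.3] [251.8 279.9] 77.4
```

Call:
{"api": "send_rows", "payload": {"commands": [[[0,0,0,0,0,-1],[0,0,0,0,0,-1],[0,0,0,0,0,-1],[0,0,0,0,0,-1],[0,0,0,0,0,-0.4]]], "jaw": 1}}

```text
time_s: 1.07
eef_pos: [0.2453, 0.52, 0.4047]
eef_rot: [-0.0, -0.002, 1.0, -0.0]
wrist_force: [0.1, 0.2, -0.3]
opening: 0.998
grasp_force: 0.0
```

Call:
{"api": "send_rows", "payload": {"commands": [[[-0.6,-1,0.2,0,0,0],[-0.6,-1,0.2,0,0,0],[-0.6,-1,0.2,0,0,0],[-0.6,-1,0.2,0,0,0],[-0.6,-1,0.2,0,0,0],[-0.6,-1,0.2,0,0,0],[-0.6,-1,0.2,0,0,0],[-0.6,-1,0.2,0,0,0]]]}}

```text
time_s: 1.73
eef_pos: [0.3897, 0.2784, 0.3567]
eef_rot: [0.0, 0.0, 1.0, 0.0]
wrist_force: [-0.2, 0.9, 0.3]
opening: 0.998
grasp_force: 0.0
```

Call:
{"api": "send_rows", "payload": {"commands": [[[-0.6,-1,0.2,0,0,0],[-0.6,-1,0.2,0,0,0],[-0.6,-1,0.2,0,0,0],[-0.6,-1,0.2,0,0,0],[-0.6,-1,0.2,0,0,0],[-0.6,-1,0.2,0,0,0],[-0.6,-1,0.2,0,0,0],[-0.6,-1,0.2,0,0,0]]]}}

```text
time_s: 2.4
eef_pos: [0.5336, 0.0381, 0.3086]
eef_rot: [0.0, 0.001, 1.0, -0.0]
wrist_force: [1.5, 0.6, -0.2]
opening: 1.002
grasp_force: 0.0
```

```bash
python3 - <<'E'
from h import *
np.set_printoptions(precision=4,suppress=True)
o=status.get_obs();print(o["eef_pos"],o["q"])
p=imaging.camera("wrist");cv2.imwrite("pics/w1.png",p["image"])
for n,z in [("wheel_mid",.022),("car_mid",.02),("doll_mid",.04)]:
  for r in models.regions_of(p,n)[:2]:
    c=cloud(p,r["region"]);b=cv2.minAreaRect((c[:,:2]*1000).astype(np.float32))
    print(n,r["confidence"],r["centre"],px2w(p,r["centre"],z),c.mean(0),b)
E
```

```text
[0.5336 0.0381 0.3086] [-0.1507  0.2009  1.7919  0.0001  1.1483 -1.7205]
wheel_mid 0.98 [242.6, 228.0] [0.5517 0.0102 0.022 ] [0.5512 0.0105 0.0211] ((554.0339965820312, 9.774518966674805), (49.72011947631836, 50.8357048034668), 69.4448471069336)
car_mid 0.96 [211.5, 340.9] [ 0.6629 -0.0219  0.02  ] [ 0.6663 -0.0183  0.0179] ((632.1503295898438, -27.577163696289062), (162.55177307128906, 83.26199340820312), 12.579358100891113)
doll_mid 0.67 [257.7, 62.6] [0.4316 0.0254 0.04  ] [0.4329 0.0262 0.0496] ((430.3556213378906, 26.356706619262695), (29.92303466796875, 32.85287094116211), 57.984771728515625)
```

Call:
{"api": "send_rows", "payload": {"commands": [[[-0.65,-0.9,0.4,0,0,0],[0,0,0.8,0,0,0],[0,0,0.8,0,0,0],[0,0,0.8,0,0,0],[0,0,0.8,0,0,0],[0,0,0.5,0,0,0],[0,0,0.3,0,0,0],[0,0,0,0,0,0]]]}}

```text
time_s: 3.27
eef_pos: [0.5511, 0.0142, 0.175]
eef_rot: [-0.002, -0.0, 1.0, 0.0]
wrist_force: [0.2, 0.7, -0.5]
opening: 1.004
grasp_force: 0.0
```

Call:
{"api": "send_rows", "payload": {"commands": [[[0,0,0,0,0,0],[0,0,0,0,0,0],[0,0,0,0,0,0],[0,0,0,0,0,0],[0,0,0,0,0,0],[0,0,0,0,0,0],[0,0,0,0,0,0],[0,0,0,0,0,0]]], "jaw": 0}}

```text
time_s: 3.93
eef_pos: [0.5534, 0.0128, 0.1788]
eef_rot: [0.002, 0.0, 1.0, -0.0]
wrist_force: [-1.7, 2.0, 6.1]
opening: 0.583
grasp_force: 61.9
```

Call:
{"api": "send_rows", "payload": {"commands": [[[0,0,-0.5,0,0,0],[0,0,-1,0,0,0],[0,0,-1,0,0,0],[0.28,-0.94,-0.5,0,0,0],[0.28,-0.94,0,0,0,0],[0.28,-0.94,0,0,0,0],[0.28,-0.94,0,0,0,0],[0.28,-0.94,0,0,0,0]]]}}

```text
time_s: 4.6
eef_pos: [0.51, -0.1293, 0.2682]
eef_rot: [0.001, 0.0, 1.0, -0.001]
wrist_force: [0.8, -0.8, -1.0]
opening: 0.579
grasp_force: 62.2
```

Call:
{"api": "send_rows", "payload": {"commands": [[[0.28,-0.94,0,0,0,0],[0.28,-0.94,0,0,0,0],[0.28,-0.94,0,0,0,0],[0.28,-0.94,0,0,0,0],[0.28,-0.94,0,0,0,0],[0.28,-0.94,0,0,0,0],[0.28,-0.94,0,0,0,0],[0.28,-0.94,0,0,0,0]]]}}

```text
time_s: 5.27
eef_pos: [0.4424, -0.3552, 0.2679]
eef_rot: [0.001, 0.001, 1.0, -0.001]
wrist_force: [1.4, -0.3, -0.0]
opening: 0.581
grasp_force: 62.2
```

Call:
{"api": "send_rows", "payload": {"commands": [[[0,0,0.6,0,0,0],[0,0,0.7,0,0,0],[0,0,0.6,0,0,0],[0,0,0.4,0,0,0],[0,0,0.2,0,0,0],[0,0,0.1,0,0,0],[0,0,0,0,0,0],[0,0,0,0,0,0]]]}}

```text
time_s: 5.93
eef_pos: [0.4435, -0.354, 0.19]
eef_rot: [0.001, 0.0, 1.0, -0.001]
wrist_force: [0.4, -0.5, -1.1]
opening: 0.586
grasp_force: 62.0
```

Call:
{"api": "send_rows", "payload": {"commands": [[[0,0,0,0,0,0],[0,0,0,0,0,0],[0,0,0,0,0,0],[0,0,0,0,0,0],[0,0,-0.5,0,0,0],[0,0,-0.8,0,0,0],[0,0,-1,0,0,0],[0,0,-1,0,0,0]]], "jaw": 0.75}}

```text
time_s: 6.6
eef_pos: [0.4426, -0.3534, 0.2881]
eef_rot: [-0.001, 0.0, 1.0, 0.001]
wrist_force: [0.4, -1.3, -0.1]
opening: 0.747
grasp_force: 0.0
```

```bash
python3 - <<'E'
from h import *
np.set_printoptions(precision=4,suppress=True)
o=status.get_obs();print(o["eef_pos"],o["q"])
p=imaging.camera("top")
c=cloud(p,np.ones((420,560),bool))
m=(abs(c[:,0]-.443)<.045)&(abs(c[:,1]+.354)<.05)&(c[:,2]>.02)&(c[:,2]<.05);print(m.sum(),c[m].mean(0) if m.any() else 0,c[m].min(0),c[m].max(0))
cv2.imwrite("pics/t2.png",cv2.resize(p["image"][150:300,240:440],(800,600)))
for r in models.recognise(p,"wheel_mid"):print(r,px2w(p,r["centre"],.033))
E
```

```text
[ 0.4426 -0.3534  0.2881] [-0.8833  0.2942  1.7229 -0.      1.1265 -2.4532]
16 [ 0.4518 -0.3412  0.0312] [ 0.4301 -0.3564  0.0207] [ 0.47   -0.3261  0.0378]
```

Call:
{"api": "send_rows", "payload": {"commands": [[[0,0,0,0,0,1],[0,0,0,0,0,1],[0,0,0,0,0,1],[0,0,0,0,0,1],[0,0,0,0,0,1],[0,0,0,0,0,1],[0,0,0,0,0,1],[0,0,0,0,0,1]]], "jaw": 1}}

```text
time_s: 7.37
eef_pos: [0.4428, -0.3535, 0.2869]
eef_rot: [-0.0, 0.392, 0.92, 0.0]
wrist_force: [-0.2, 0.1, -0.1]
opening: 0.995
grasp_force: 0.0
```

Call:
{"api": "send_rows", "payload": {"commands": [[[0,0,0,0,0,1],[0,0,0,0,0,1],[0,0,0,0,0,1],[0,0,0,0,0,1],[0,0,0,0,0,1],[0,0,0,0,0,1],[0,0,0,0,0,1],[0,0,0,0,0,1]]]}}

```text
time_s: 8.03
eef_pos: [0.4428, -0.3535, 0.2869]
eef_rot: [-0.0, 0.719, 0.695, 0.0]
wrist_force: [-0.6, -0.3, 0.9]
opening: 0.997
grasp_force: 0.0
```

Call:
{"api": "send_rows", "payload": {"commands": [[[0,0,0,0,0,1],[0,0,0,0,0,1],[0,0,0,0,0,0.2],[0.9,0.33,0,0,0,0],[0.9,0.33,0,0,0,0],[0.9,0.33,0,0,0,0],[0.9,0.33,0,0,0,0],[0.9,0.33,0,0,0,0]]]}}

```text
time_s: 8.7
eef_pos: [0.5247, -0.234, 0.2872]
eef_rot: [-0.0, 0.789, 0.614, -0.0]
wrist_force: [1.7, -0.6, 0.6]
opening: 1.001
grasp_force: 0.0
```

Call:
{"api": "send_rows", "payload": {"commands": [[[0.9,0.33,0,0,0,0],[0.9,0.33,0,0,0,0],[0.9,0.33,0,0,0,0],[0.9,0.33,0,0,0,0],[0.9,0.33,0,0,0,0],[0.9,0.33,0,0,0,0],[0.9,0.33,0,0,0,0],[0.9,0.33,0,0,0,0]]]}}

```text
time_s: 9.37
eef_pos: [0.655, -0.0441, 0.287]
eef_rot: [-0.0, 0.789, 0.614, -0.0]
wrist_force: [0.3, -0.9, -0.1]
opening: 1.0
grasp_force: 0.0
```

```bash
python3 - <<'E'
from h import *
np.set_printoptions(precision=4,suppress=True)
o=status.get_obs();R0=rot(o["eef_rot"]).as_matrix();print(o["eef_pos"],o["q"],R0)
p=imaging.camera("wrist");t=imaging.camera("top")
c=cloud(p,np.ones((420,560),bool))
m=(abs(c[:,0]-.671)<.06)&(abs(c[:,1]+.018)<.06)&(c[:,2]>.008)&(c[:,2]<.035);a=c[m]
b=cv2.minAreaRect((a[:,:2]*1000).astype(np.float32));print(a.mean(0),b)
d=np.array([b[0][0]/1e3,b[0][1]/1e3,.177])-o["eef_pos"];print("tool units",R0.T@d/.03)
c=cloud(t,np.ones((420,560),bool))
m=(abs(c[:,0]-.443)<.045)&(abs(c[:,1]+.354)<.05)&(c[:,2]>.018)&(c[:,2]<.05);a=c[m];print("wheel in tray",len(a),a.mean(0),a.min(0),a.max(0))
E
```

```text
[ 0.655  -0.0441  0.287 ] [-0.2477  0.4742  1.4776 -0.      1.1905 -0.0002] [[ 0.2449  0.9695 -0.0007]
 [ 0.9695 -0.2449  0.0001]
 [-0.     -0.0007 -1.    ]]
[ 0.6724 -0.0162  0.0206] ((671.63330078125, -20.043468475341797), (79.79671478271484, 31.982685089111328), 75.56766510009766)
tool units [0.9137 0.3451 3.6679]
wheel in tray 322 [ 0.444  -0.35    0.0325] [ 0.4075 -0.4039  0.0182] [ 0.47   -0.3257  0.0398]
```

Call:
{"api": "send_rows", "payload": {"commands": [[[0.92,0.35,0.2,0,0,0],[0,0,0.7,0,0,0],[0,0,0.7,0,0,0],[0,0,0.7,0,0,0],[0,0,0.6,0,0,0],[0,0,0.5,0,0,0],[0,0,0.25,0,0,0],[0,0,0,0,0,0]]]}}

```text
time_s: 10.13
eef_pos: [0.6703, -0.0216, 0.1757]
eef_rot: [-0.002, 0.79, 0.614, -0.001]
wrist_force: [-0.1, -0.1, -0.7]
opening: 1.002
grasp_force: 0.0
```

Call:
{"api": "send_rows", "payload": {"commands": [[[0,0,0,0,0,0],[0,0,0,0,0,0],[0,0,0,0,0,0],[0,0,0,0,0,0],[0,0,0,0,0,0],[0,0,0,0,0,0],[0,0,0,0,0,0],[0,0,0,0,0,0]]], "jaw": 0}}

```text
time_s: 10.8
eef_pos: [0.6722, -0.0214, 0.1796]
eef_rot: [0.001, 0.79, 0.613, 0.001]
wrist_force: [-0.6, -0.1, 5.9]
opening: 0.36
grasp_force: 61.7
```

Call:
{"api": "send_rows", "payload": {"commands": [[[0,0,0,0,0,0],[0,0,0,0,0,0],[0,0,-0.5,0,0,0],[0,0,-1,0,0,0],[0,0,-1,0,0,0],[0,0,-0.5,0,0,0],[0,0,0,0,0,0]]]}}

```text
time_s: 11.38
eef_pos: [0.6732, -0.0215, 0.2738]
eef_rot: [0.003, 0.79, 0.614, 0.003]
wrist_force: [0.2, -1.2, -0.3]
opening: 0.36
grasp_force: 61.1
```

Call:
{"api": "send_rows", "payload": {"commands": [[[-0.84,-0.57,0,0,0,0],[-0.84,-0.57,0,0,0,0],[-0.84,-0.57,0,0,0,0],[-0.84,-0.57,0,0,0,0],[-0.84,-0.57,0,0,0,0]]]}}

```text
time_s: 11.8
eef_pos: [0.5557, -0.1226, 0.2668]
eef_rot: [-0.001, 0.79, 0.614, -0.001]
wrist_force: [0.2, -0.6, -1.1]
opening: 0.358
grasp_force: 61.0
```

Call:
{"api": "send_rows", "payload": {"commands": [[[-0.84,-0.57,0,0,0,0],[-0.84,-0.57,0,0,0,0],[-0.84,-0.57,0,0,0,0],[-0.84,-0.57,0,0,0,0],[-0.84,-0.57,0,0,0,0],[0,0,0,0,0,0],[0,0,0,0,0,0]]]}}

```text
time_s: 12.38
eef_pos: [0.4421, -0.2238, 0.2673]
eef_rot: [-0.001, 0.791, 0.612, -0.0]
wrist_force: [0.6, -0.1, -0.6]
opening: 0.356
grasp_force: 61.1
```

Call:
{"api": "send_rows", "payload": {"commands": [[[0,0,0.6,0,0,0],[0,0,0.7,0,0,0],[0,0,0.6,0,0,0],[0,0,0.4,0,0,0],[0,0,0.2,0,0,0],[0,0,0.1,0,0,0],[0,0,0,0,0,0],[0,0,0,0,0,0]]]}}

```text
time_s: 13.05
eef_pos: [0.444, -0.2225, 0.1906]
eef_rot: [-0.0, 0.789, 0.614, 0.0]
wrist_force: [-1.3, 2.4, 5.0]
opening: 0.357
grasp_force: 61.6
```

Call:
{"api": "send_rows", "payload": {"commands": [[[0,0,0,0,0,0],[0,0,0,0,0,0],[0,0,0,0,0,0],[0,0,0,0,0,0],[0,0,-0.5,0,0,0],[0,0,-0.8,0,0,0],[0,0,-1,0,0,0],[0,0,-1,0,0,0]]], "jaw": 0.6}}

```text
time_s: 13.72
eef_pos: [0.443, -0.2229, 0.2897]
eef_rot: [-0.001, 0.79, 0.613, -0.0]
wrist_force: [0.6, -0.5, 1.1]
opening: 0.603
grasp_force: 0.0
```

Call:
{"api": "send_rows", "payload": {"commands": [[[1,-0.3,0,0,0,0],[1,-0.3,0,0,0,0],[1,-0.3,0,0,0,0],[1,-0.3,0,0,0,0],[1,-0.3,0,0,0,0],[1,-0.3,0,0,0,0],[0.8,-0.3,0,0,0,0],[0,0,0,0,0,0]]], "jaw": 1}}

```text
time_s: 14.38
eef_pos: [0.4318, -0.0065, 0.2888]
eef_rot: [-0.001, 0.789, 0.615, 0.0]
wrist_force: [0.1, 0.4, 0.1]
opening: 1.0
grasp_force: 0.0
```

```bash
python3 - <<'E'
from h import *
np.set_printoptions(precision=4,suppress=True)
o=status.get_obs();R0=rot(o["eef_rot"]).as_matrix();print(o["eef_pos"],o["q"])
p=imaging.camera("wrist");t=imaging.camera("top")
c=cloud(p,np.ones((420,560),bool))
m=(abs(c[:,0]-.432)<.035)&(abs(c[:,1]-.027)<.035)&(c[:,2]>.045)&(c[:,2]<.065);a=c[m]
b=cv2.minAreaRect((a[:,:2]*1000).astype(np.float32));print(len(a),a.mean(0),b)
for r in models.regions_of(p,"doll_mid")[:1]:
  print(r["centre"],r["confidence"],px2w(p,r["centre"],.04))
d=np.array([b[0][0]/1e3,b[0][1]/1e3,.18])-o["eef_pos"];print("tool units",R0.T@d/.03)
cv2.imwrite("pics/t3.png",cv2.resize(t["image"][150:300,240:440],(800,600)))
E
```

```text
[ 0.4318 -0.0065  0.2888] [-0.2917  0.0038  2.0562  0.0014  1.0831 -0.0458]
1134 [0.4324 0.0268 0.055 ] ((431.6834411621094, 25.466867446899414), (22.981021881103516, 23.170063018798828), 49.034332275390625)
[266.0, 176.8] 0.66 [0.432  0.0266 0.04  ]
tool units [ 1.0266 -0.2589  3.6301]
```

View pics/t3.png

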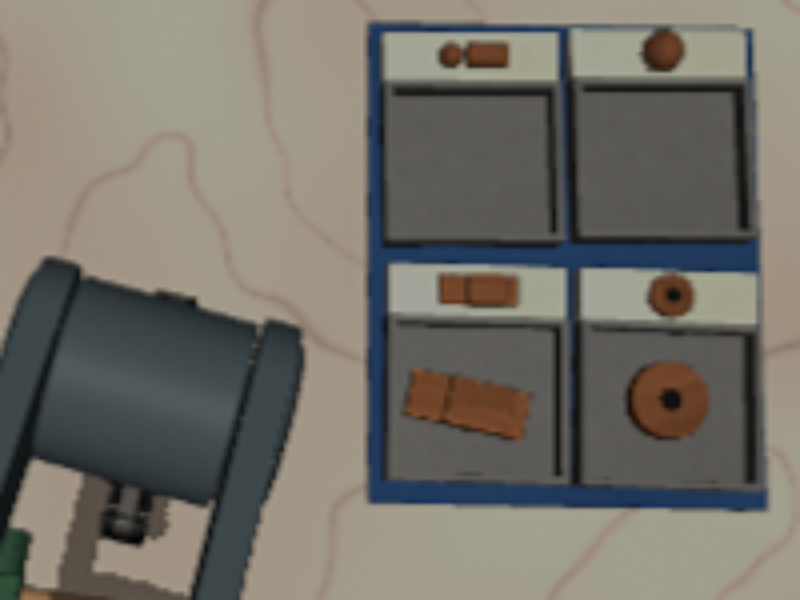

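The crop shows the car (467,403) and the wheel (670,400) lying flat in their own trays. Next I take the doll.

Call:
{"api": "send_rows", "payload": {"commands": [[[1,-0.26,0,0,0,0],[0,0,0.6,0,0,0],[0,0,0.8,0,0,0],[0,0,0.8,0,0,0],[0,0,0.7,0,0,0],[0,0,0.5,0,0,0],[0,0,0.25,0,0,0],[0,0,0,0,0,0]]], "jaw": 0.8}}

```text
time_s: 15.2
eef_pos: [0.4322, 0.0201, 0.1782]
eef_rot: [-0.001, 0.79, 0.613, -0.001]
wrist_force: [-0.2, -0.7, 0.1]
opening: 0.801
grasp_force: 0.0
```

Call:
{"api": "send_rows", "payload": {"commands": [[[0,0,0,0,0,0],[0,0,0,0,0,0],[0,0,0,0,0,0],[0,0,0,0,0,0],[0,0,0,0,0,0],[0,0,0,0,0,0],[0,0,0,0,0,0],[0,0,0,0,0,0]]], "jaw": 0}}

```text
time_s: 15.87
eef_pos: [0.4335, 0.0208, 0.181]
eef_rot: [0.001, 0.79, 0.614, 0.001]
wrist_force: [-1.1, -1.2, 5.8]
opening: 0.331
grasp_force: 59.0
```

Call:
{"api": "send_rows", "payload": {"commands": [[[0,0,0,0,0,0],[0,0,-0.5,0,0,0],[0,0,-1,0,0,0],[0,0,-1,0,0,0],[0,0,-0.7,0,0,0],[0,0,0,0,0,0],[0,0,0,0,0,0]]]}}

```text
time_s: 16.45
eef_pos: [0.4333, 0.021, 0.2773]
eef_rot: [0.002, 0.79, 0.614, 0.001]
wrist_force: [0.1, -0.3, 0.0]
opening: 0.339
grasp_force: 59.2
```

Call:
{"api": "send_rows", "payload": {"commands": [[[-0.74,0.86,0,0,0,0],[-0.74,0.86,0,0,0,0],[-0.74,0.86,0,0,0,0],[-0.74,0.86,0,0,0,0],[-0.74,0.86,0,0,0,0]]]}}

```text
time_s: 16.87
eef_pos: [0.5303, -0.1195, 0.2739]
eef_rot: [-0.001, 0.79, 0.613, -0.001]
wrist_force: [0.6, 0.7, 0.3]
opening: 0.333
grasp_force: 59.2
```

Call:
{"api": "send_rows", "payload": {"commands": [[[-0.74,0.86,0,0,0,0],[-0.74,0.86,0,0,0,0],[-0.74,0.86,0,0,0,0],[-0.74,0.86,0,0,0,0],[0,0,0,0,0,0],[0,0,0,0,0,0],[0,0,0,0,0,0],[0,0,0,0,0,0]]]}}

```text
time_s: 17.53
eef_pos: [0.6075, -0.2287, 0.2744]
eef_rot: [-0.001, 0.79, 0.614, -0.0]
wrist_force: [-0.6, 0.1, -0.1]
opening: 0.337
grasp_force: 59.3
```

```bash
python3 - <<'E'
from h import *
s=imaging.camera("side");cv2.imwrite("pics/s3.png",cv2.resize(s["image"][130:390,180:440],(600,600)))
o=status.get_obs();print(o["eef_pos"],o["opening"])
E
```

```text
[ 0.6076209  -0.22860956  0.27489491] 0.33677512909214163
```

View pics/s3.png

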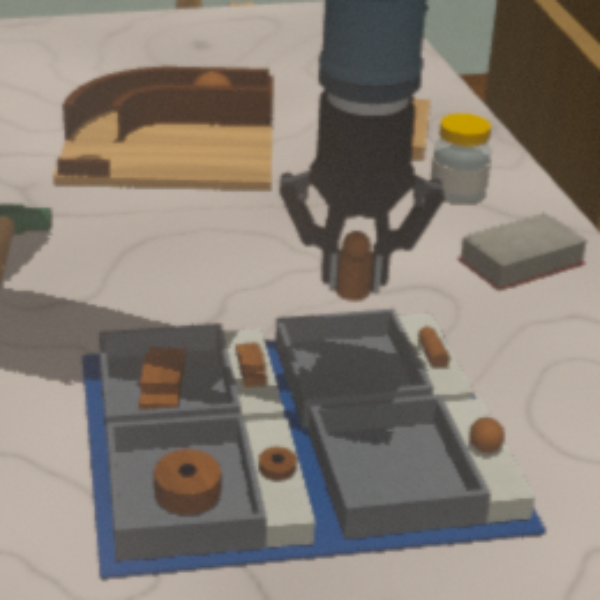

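The side crop shows the doll upright in the fingers at (355,265), above its tray, so I lower it.

Call:
{"api": "send_rows", "payload": {"commands": [[[0,0,0.6,0,0,0],[0,0,0.8,0,0,0],[0,0,0.6,0,0,0],[0,0,0.4,0,0,0],[0,0,0.2,0,0,0],[0,0,0.1,0,0,0],[0,0,0.05,0,0,0],[0,0,0,0,0,0]]]}}

```text
time_s: 18.25
eef_pos: [0.6087, -0.23, 0.194]
eef_rot: [0.001, 0.79, 0.614, 0.0]
wrist_force: [0.6, 0.6, -0.1]
opening: 0.333
grasp_force: 59.3
```

Call:
{"api": "send_rows", "payload": {"commands": [[[0,0,0,0,0,0],[0,0,0,0,0,0],[0,0,0.05,0,0,0],[0,0,0,0,0,0],[0,0,0,0,0,0]]]}}

```text
time_s: 18.67
eef_pos: [0.6085, -0.2301, 0.1921]
eef_rot: [0.0, 0.79, 0.613, 0.0]
wrist_force: [-0.5, 0.5, 1.1]
opening: 0.341
grasp_force: 59.4
```

Call:
{"api": "send_rows", "payload": {"commands": [[[0,0,0.04,0,0,0],[0,0,0,0,0,0],[0,0,0,0,0,0]]]}}

```text
time_s: 18.92
eef_pos: [0.6085, -0.2301, 0.192]
eef_rot: [0.0, 0.79, 0.614, -0.0]
wrist_force: [-3.1, 1.6, 9.1]
opening: 0.334
grasp_force: 60.4
```

Call:
{"api": "send_rows", "payload": {"commands": [[[0,0,0,0,0,0],[0,0,0,0,0,0],[0,0,0,0,0,0],[0,0,0,0,0,0],[0,0,-0.5,0,0,0],[0,0,-1,0,0,0],[0,0,-1,0,0,0],[0,0,-1,0,0,0]]], "jaw": 0.65}}

```text
time_s: 19.58
eef_pos: [0.6081, -0.2299, 0.2973]
eef_rot: [-0.0, 0.79, 0.613, -0.0]
wrist_force: [0.6, -0.7, -0.1]
opening: 0.652
grasp_force: 0.0
```

Call:
{"api": "send_rows", "payload": {"commands": [[[0,0,0,0,0,-0.38],[0.96,-0.16,0,0,0,0],[0.96,-0.16,0,0,0,0],[0.96,-0.16,0,0,0,0],[0.96,-0.16,0,0,0,0],[0.96,-0.16,0,0,0,0],[0.96,-0.16,0,0,0,0],[0.96,-0.16,0,0,0,0]]], "jaw": 0}}

```text
time_s: 20.25
eef_pos: [0.6178, -0.0244, 0.2968]
eef_rot: [0.0, 0.778, 0.628, 0.0]
wrist_force: [0.5, -0.6, -0.5]
opening: -0.002
grasp_force: 0.0
```

Call:
{"api": "send_rows", "payload": {"commands": [[[0.96,-0.16,0,0,0,0],[0.96,-0.16,0,0,0,0],[0.96,-0.16,0,0,0,0],[0.96,-0.16,0,0,0,0],[0.96,-0.16,0,0,0,0],[0.96,-0.16,0,0,0,0],[0.96,-0.16,0,0,0,0],[0.96,-0.16,0,0,0,0]]]}}

```text
time_s: 20.92
eef_pos: [0.6287, 0.209, 0.2968]
eef_rot: [0.0, 0.778, 0.628, 0.0]
wrist_force: [0.6, -0.0, 0.3]
opening: -0.003
grasp_force: 0.0
```

Call:
{"api": "send_rows", "payload": {"commands": [[[0.96,-0.16,0,0,0,0],[0.96,-0.16,0,0,0,0],[0,0,0,0,0,0],[0,0,0,0,0,0],[0,0,0,0,0,0]]]}}

```text
time_s: 21.33
eef_pos: [0.6315, 0.2656, 0.296]
eef_rot: [0.0, 0.778, 0.629, -0.0]
wrist_force: [-0.2, -0.6, -0.5]
opening: -0.003
grasp_force: 0.0
```

```bash
python3 - <<'E'
from h import *
from scipy.optimize import least_squares
np.set_printoptions(precision=4,suppress=True)
o=status.get_obs();R0=rot(o["eef_rot"]).as_matrix();print(o["eef_pos"],o["q"],R0[:,1])
p=imaging.camera("wrist");cv2.imwrite("pics/w4.png",p["image"])
c=cloud(p,np.ones((420,560),bool))
for r in models.regions_of(p,"ball_center")[:1]:
  a=cloud(p,r["region"]);a=a[(a[:,2]>.045)&(a[:,2]<.068)]
  s=least_squares(lambda x:np.linalg.norm(a-[x[0],x[1],.039],axis=1)-.027,[.584,.331],loss="soft_l1",f_scale=.001)
  print("ball",r["confidence"],s.x,px2w(p,r["centre"],.055))
t=imaging.camera("top")
c2=cloud(t,np.ones((420,560),bool))
m=(abs(c2[:,0]-.61)<.045)&(abs(c2[:,1]+.229)<.05)&(c2[:,2]>.05);print("doll",m.sum(),c2[m].mean(0),c2[m].max(0))
E
```

```text
[0.6315 0.2656 0.296 ] [ 0.2254  0.5211  1.3891 -0.0005  1.2313  0.4371] [ 0.9777 -0.21    0.0003]
ball 0.58 [0.5855 0.3296] [0.5903 0.3309 0.055 ]
doll 70 [ 0.6081 -0.2223  0.064 ] [ 0.621  -0.2102  0.072 ]
```

View pics/w4.png

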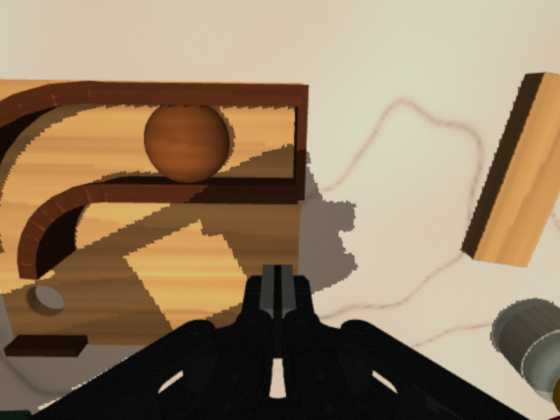

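The wrist view shows the ball at (186,140) in the slot (rows about 105–178), with the end wall near column 297. That leaves about 42 mm behind the ball for the shut fingers. The doll is upright in its tray.

```bash
python3 - <<'E'
from h import *
np.set_printoptions(precision=4,suppress=True)
o=status.get_obs();R0=rot(o["eef_rot"]).as_matrix()
p=imaging.camera("wrist")
th=-.2095;R2=np.array([[np.cos(th),-np.sin(th)],[np.sin(th),np.cos(th)]]);t=np.array([.5238,.2839])
c=cloud(p,np.ones((420,560),bool));l=(c[:,:2]-t)@R2;z=c[:,2]
m=(z>.05)&(z<.063)
for x in (.0,.09,.105):
    k=m&(abs(l[:,0]-x)<.004);a=np.sort(l[k,1]);print("x",x,"inner",a[a<.06].max()if (a<.06).any() else 0,"outer",a[a>.06].min() if (a>.06).any() else 0)
k=(z>.04)&(abs(l[:,1]-.06)<.012)&(l[:,0]>.09);print("end",l[k,0].min(),l[k,0].max())
# bend lips by angle about (0,-.03)
r=np.hypot(l[:,0],l[:,1]+.03);a=np.degrees(np.arctan2(l[:,1]+.03,l[:,0]))
for g in (105,120,135,150,165):
    k=m&(abs(a-g)<2);q=r[k];i=q[(q<.09)&(q>.04)];u=q[(q>.09)&(q<.14)];print(g,i.max() if len(i) else 0,u.min() if len(u) else 0)
g=t+R2@[.099,.06];d=np.array([*g,.296])-o["eef_pos"];print(g,R0.T@d/.03)
print("wallend",px2w(p,(28,276),.059)[:2], (px2w(p,(28,276),.059)[:2]-t)@R2,"hole",(px2w(p,(46,298),.012)[:2]-t)@R2)
E
```

```text
x 0.0 inner 0.03500452065120765 outer 0.08184487547733307
x 0.09 inner 0.03386521159773785 outer 0.08056552873709681
x 0.105 inner 0.03367544787640744 outer 0.08052738598116783
end 0.12092987588836428 0.12717709702891886
105 0.06449033078142927 0.1112586950298248
120 0.06450370070415908 0.11152328587486705
135 0.06435530191640335 0
150 0.06492011653302843 0
165 0.0657131992217328 0
[0.6331 0.322 ] [ 1.8824 -0.3625 -0.0081]
wallend [0.46   0.2669] [-0.0588 -0.0298] hole [-0.087  -0.0776]
```

Call:
{"api": "send_rows", "payload": {"commands": [[[0.9,-0.15,0,0,0,0.11],[0.85,-0.16,0,0,0,0],[0,0,0.5,0,0,0],[0,0,0.5,0,0,0],[0,0,0.4,0,0,0],[0,0,0,0,0,0],[0,0,0,0,0,0],[0,0,0,0,0,0]]]}}

```text
time_s: 22.2
eef_pos: [0.6341, 0.3182, 0.2535]
eef_rot: [0.0, 0.782, 0.624, -0.0]
wrist_force: [-0.4, -0.5, 0.0]
opening: 0.003
grasp_force: 0.0
```

```bash
cat > tr.py <<'E'
from h import *
np.set_printoptions(precision=4,suppress=True)
def loc():
    o=status.get_obs();M=rot(o["eef_rot"]).as_matrix();th=-.2225
    R2=np.array([[np.cos(th),-np.sin(th)],[np.sin(th),np.cos(th)]]);t=np.array([.5242,.2821])
    ang=np.degrees(np.arctan2(M[1,1],M[0,1])-th)
    print("local",(o["eef_pos"][:2]-t)@R2,"z",o["eef_pos"][2],"rel yaw",ang,"F",o["wrist_force"],M[:,2]);return o,R2,t,M
E
python3 -c "
from tr import *
loc()"
```

```text
local [0.0993 0.0594] z 0.253455747332 rel yaw -0.09609823941852347 F [-0.3661 -0.458   0.0338] [-0.0002 -0.0002 -1.    ]
```

Call:
{"api": "send_rows", "payload": {"commands": [[[0,0,0.4,0,0,0],[0,0,0.5,0,0,0],[0,0,0.5,0,0,0],[0,0,0.3,0,0,0],[0,0,0.1,0,0,0],[0,0,0,0,0,0],[0,0,0,0,0,0]]]}}

```text
time_s: 22.78
eef_pos: [0.6338, 0.3192, 0.1991]
eef_rot: [-0.0, 0.781, 0.624, -0.0]
wrist_force: [-0.1, 0.2, 0.0]
opening: -0.001
grasp_force: 0.0
```

Call:
{"api": "send_rows", "payload": {"commands": [[[0,-0.15,0,0,0,0],[0,-0.15,0,0,0,0],[0,-0.15,0,0,0,0],[0,-0.15,0,0,0,0],[0,-0.15,0,0,0,0],[0,-0.15,0,0,0,0],[0,-0.15,0,0,0,0],[0,-0.15,0,0,0,0]]]}}

```text
time_s: 23.45
eef_pos: [0.5982, 0.3272, 0.1996]
eef_rot: [0.0, 0.781, 0.624, 0.0]
wrist_force: [0.7, 0.7, 0.2]
opening: 0.0
grasp_force: 0.0
```

Call:
{"api": "send_rows", "payload": {"commands": [[[0,-0.15,0,0,0,0],[0,-0.15,0,0,0,0],[0,-0.15,0,0,0,0],[0,-0.15,0,0,0,0],[0,-0.15,0,0,0,0],[0,-0.15,0,0,0,0],[0,-0.15,0,0,0,0],[0,-0.15,0,0,0,0]]]}}

```text
time_s: 24.12
eef_pos: [0.5631, 0.3351, 0.1995]
eef_rot: [-0.0, 0.781, 0.624, 0.0]
wrist_force: [-0.7, 0.3, 0.1]
opening: 0.002
grasp_force: 0.0
```

```bash
python3 -c "
from tr import *
o,R2,t,M=loc()
p=imaging.camera('top')
for r in models.recognise(p,'ball_center')[:2]:print(r['confidence'],(px2w(p,r['centre'],.055)[:2]-t)@R2)
cv2.imwrite('pics/t5.png',cv2.resize(p['image'][160:290,110:240],(600,600)))
"
```

```text
local [0.0262 0.0603] z 0.1994883054930431 rel yaw -0.03040240593269491 F [-0.671   0.264   0.1036] [ 0.  0. -1.]
```

View pics/t5.png

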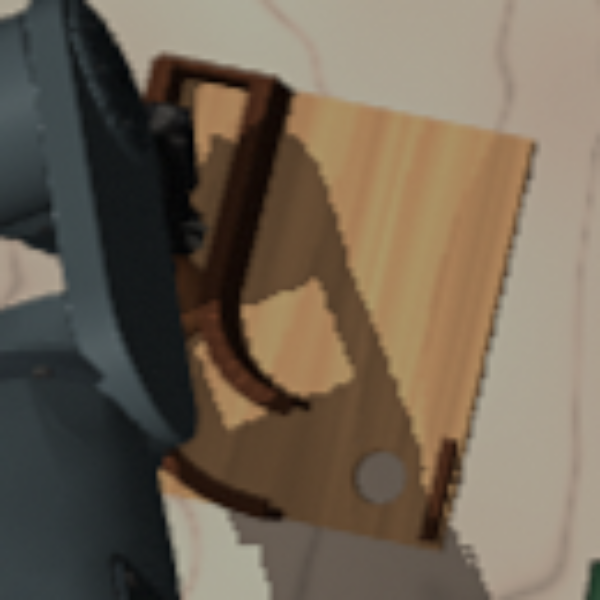

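The crop shows the fingers in the straight slot near (180,230), with a bit of the ball ahead at about (190,290). The exit hole at (380,475) is clear, so I continue through the bend.

Call:
{"api": "send_rows", "payload": {"commands": [[[0,-0.15,0,0,0,0],[0,-0.15,0,0,0,0],[0,-0.15,0,0,0,0],[0,-0.15,0,0,0,0],[0,-0.15,0,0,0,0],[0,-0.13,0,0,0,-0.2]]]}}

```text
time_s: 24.72
eef_pos: [0.5372, 0.341, 0.1994]
eef_rot: [-0.0, 0.775, 0.632, -0.0]
wrist_force: [0.1, 0.6, -0.3]
opening: 0.0
grasp_force: 0.0
```

Call:
{"api": "send_rows", "payload": {"commands": [[[0,-0.15,0,0,0,-0.5],[0,-0.15,0,0,0,-0.5],[0,-0.15,0,0,0,-0.5],[0,-0.15,0,0,0,-0.5],[0,-0.15,0,0,0,-0.5],[0,-0.15,0,0,0,-0.5],[0,-0.15,0,0,0,-0.5],[0,-0.15,0,0,0,-0.5]]]}}

```text
time_s: 25.38
eef_pos: [0.5016, 0.3419, 0.1995]
eef_rot: [0.0, 0.633, 0.774, 0.0]
wrist_force: [0.3, -0.3, -0.4]
opening: -0.002
grasp_force: 0.0
```

```bash
cat > arc.py <<'E'
from tr import *
o,R2,t,M=loc()
l=(o["eef_pos"][:2]-t)@R2
print("radius",np.hypot(l[0],l[1]+.03),"angle past",np.degrees(np.arctan2(l[1]+.03,l[0]))-90)
E
python3 arc.py
```

```text
local [-0.0352  0.0534] z 0.19953151492417834 rel yaw 24.242721709464462 F [ 0.34   -0.3483 -0.3525] [ 0.0001  0.     -1.    ]
radius 0.09052431414324247 angle past 22.911995038998825
```

Call:
{"api": "send_rows", "payload": {"commands": [[[0,-0.15,0,0,0,-0.5],[0,-0.15,0,0,0,-0.5],[0,-0.15,0,0,0,-0.5],[0,-0.15,0,0,0,-0.5],[0,-0.15,0,0,0,-0.5],[0,-0.15,0,0,0,-0.5],[0,-0.15,0,0,0,-0.5],[0,-0.15,0,0,0,-0.5]]]}}

```text
time_s: 26.05
eef_pos: [0.4683, 0.3289, 0.1996]
eef_rot: [0.0, 0.466, 0.885, 0.0]
wrist_force: [-0.6, -0.7, 0.2]
opening: -0.001
grasp_force: 0.0
```

```bash
python3 arc.py; python3 -c "
from tr import *
p=imaging.camera('wrist');s=imaging.camera('top')
cv2.imwrite('pics/w6.png',np.hstack([cv2.resize(p['image'],(400,300)),cv2.resize(s['image'][190:288,110:240],(400,300))]))"
```

```text
local [-0.0649  0.0333] z 0.19956321033701813 rel yaw 47.1648687160632 F [-0.6315 -0.7033  0.1529] [ 0.0001  0.0001 -1.    ]
radius 0.09062897140350992 angle past 45.69611808373577
```

View pics/w6.png

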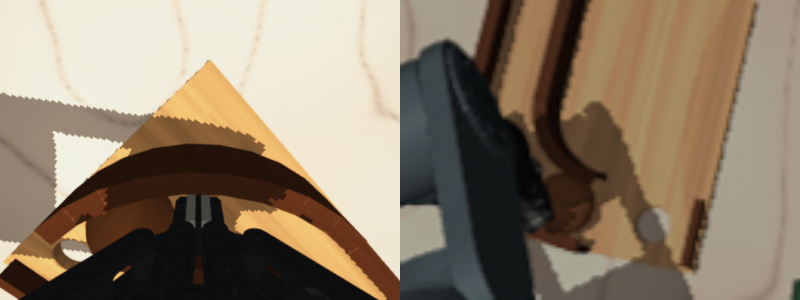

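The wrist view (left) and top crop (right) show the ball at the track mouth, right crop (570,205), just ahead of the fingers. The hole is at (652,222). I keep pushing, more slowly towards the end.

Call:
{"api": "send_rows", "payload": {"commands": [[[0,-0.15,0,0,0,-0.5],[0,-0.15,0,0,0,-0.5],[0,-0.15,0,0,0,-0.5],[0,-0.15,0,0,0,-0.5],[0,-0.15,0,0,0,-0.5],[0,-0.15,0,0,0,-0.5],[0,-0.12,0,0,0,-0.4],[0,-0.12,0,0,0,-0.4]]]}}

```text
time_s: 26.82
eef_pos: [0.4442, 0.3054, 0.1996]
eef_rot: [0.0, 0.292, 0.956, 0.0]
wrist_force: [0.6, 0.3, -0.1]
opening: 0.001
grasp_force: 0.0
```

Call:
{"api": "send_rows", "payload": {"commands": [[[0,-0.1,0,0,0,-0.33],[0,-0.1,0,0,0,-0.33],[0,-0.1,0,0,0,-0.33],[0,-0.1,0,0,0,-0.33],[0,-0.1,0,0,0,-0.33],[0,-0.1,0,0,0,-0.33]]]}}

```text
time_s: 27.32
eef_pos: [0.4355, 0.2897, 0.1997]
eef_rot: [0.0, 0.196, 0.981, 0.0]
wrist_force: [0.7, 0.3, -0.1]
opening: -0.002
grasp_force: 0.0
```

```bash
cat > ball.py <<'E'
from tr import *
import sys
o,R2,t,M=loc()
s=imaging.camera('top');w=imaging.camera('wrist')
for p in (s,w):
  for r in models.recognise(p,'ball_center')[:2]:print(r['confidence'],r['centre'],px2w(p,r['centre'],.04),(px2w(p,r['centre'],.04)[:2]-t)@R2)
cv2.imwrite(sys.argv[1],np.hstack([cv2.resize(w['image'],(400,300)),cv2.resize(s['image'][190:288,110:240],(400,300))]))
E
python3 arc.py; python3 ball.py pics/w7.png
```

```text
local [-0.0882 -0.0121] z 0.1996645656380489 rel yaw 80.09285738498184 F [ 0.6774  0.2696 -0.062 ] [ 0.0005  0.0002 -1.    ]
radius 0.09000502339415202 angle past 78.5387404410535
local [-0.0882 -0.0121] z 0.1996645656380489 rel yaw 80.09285738498184 F [ 0.6774  0.2696 -0.062 ] [ 0.0005  0.0002 -1.    ]
0.5 [183.8, 260.6] [0.425  0.2409 0.04  ] [-0.0876 -0.0621]
0.18 [181.5, 213.2] [0.5517 0.2487 0.04  ] [ 0.0342 -0.0265]
0.84 [171.5, 295.2] [0.4162 0.2474 0.04  ] [-0.0977 -0.0576]
```

View pics/w7.png

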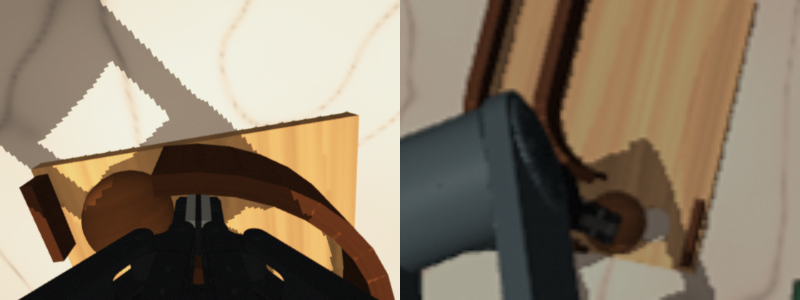

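The ball is right in front of the fingers, right crop (617,222), about 20 mm short of the hole at (655,222).

Call:
{"api": "send_rows", "payload": {"commands": [[[0,-0.1,0,0,0,-0.33],[0,-0.1,0,0,0,-0.33],[0,-0.1,0,0,0,-0.33],[0,-0.1,0,0,0,-0.33],[0,-0.1,0,0,0,-0.33],[0,-0.1,0,0,0,0],[0,0,0,0,0,0],[0,0,0,0,0,0]]]}}

```text
time_s: 28.18
eef_pos: [0.4299, 0.2726, 0.1995]
eef_rot: [0.0, 0.116, 0.993, 0.0]
wrist_force: [-0.1, 0.6, 0.8]
opening: -0.002
grasp_force: 0.0
```

```bash
python3 ball.py pics/w8.png
```

```text
local [-0.0899 -0.03  ] z 0.1995494119111168 rel yaw 89.4277518613006 F [-0.1468  0.6458  0.7815] [ 0.0002  0.0001 -1.    ]
0.69 [191.7, 265.1] [0.4128 0.2198 0.04  ] [-0.0949 -0.0853]
0.74 [162.5, 286.7] [0.413 0.226 0.04 ] [-0.0961 -0.0793]
```

View pics/w8.png

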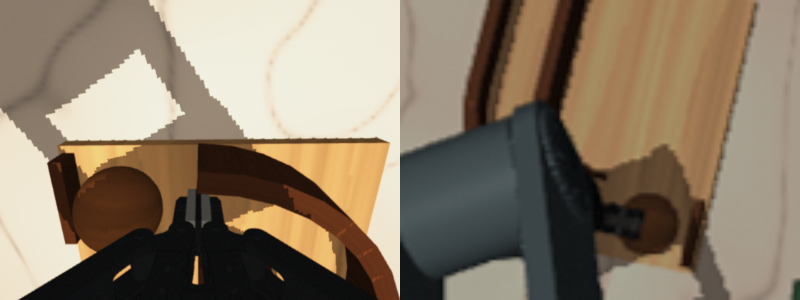

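The ball appears to be on the exit seat, right crop (650,222). I back off, lift, move above the exit and turn.

Call:
{"api": "send_rows", "payload": {"commands": [[[0,0.15,0,0,0,0],[0,0,-0.6,0,0,0],[0,0,-0.9,0,0,0],[0,0,-0.9,0,0,0],[0,0,-0.9,0,0,0],[0,-0.9,0,0,0,1],[0,-0.9,0,0,0,1],[0,0,0,0,0,1]]]}}

```text
time_s: 29.05
eef_pos: [0.4148, 0.2232, 0.2986]
eef_rot: [-0.0, 0.265, 0.964, -0.001]
wrist_force: [-0.3, -0.0, -0.1]
opening: 0.004
grasp_force: 0.0
```

Call:
{"api": "send_rows", "payload": {"commands": [[[0,0,0,0,0,1],[0,0,0,0,0,1],[0,0,0,0,0,1],[0,0,0,0,0,1],[0,0,0,0,0,1],[0,0,0,0,0,1],[0,0,0,0,0,1],[0,0,0,0,0,1]]], "jaw": 1}}

```text
time_s: 29.72
eef_pos: [0.416, 0.2255, 0.2986]
eef_rot: [0.0, 0.619, 0.785, 0.0]
wrist_force: [-0.8, -0.8, 0.3]
opening: 1.001
grasp_force: 0.0
```

Call:
{"api": "send_rows", "payload": {"commands": [[[0,0,0,0,0,1],[0,0,0,0,0,1],[0,0,0,0,0,1],[0,0,0,0,0,1],[0,0,0,0,0,0.6],[0,0,0,0,0,0],[0,0,0,0,0,0],[0,0,0,0,0,0]]]}}

```text
time_s: 30.38
eef_pos: [0.4159, 0.2253, 0.2985]
eef_rot: [0.0, 0.78, 0.626, 0.0]
wrist_force: [0.1, 0.1, -0.2]
opening: 1.003
grasp_force: 0.0
```

```bash
cat > seat.py <<'E'
from tr import *
from scipy.optimize import least_squares
o,R2,t,M=loc();print(o["q"],o["eef_pos"])
for n in ("wrist","top"):
  p=imaging.camera(n)
  for r in models.regions_of(p,"ball_center")[:1]:
    a=cloud(p,r["region"]);a=a[(a[:,2]>.037)&(a[:,2]<.07)]
    s=least_squares(lambda x:np.linalg.norm(a-x,axis=1)-.027,[.415,.222,.034],loss="soft_l1",f_scale=.001).x
    print(n,r["confidence"],len(a),s,(s[:2]-t)@R2,"tool units",M.T@(np.array([s[0],s[1],.19])-o["eef_pos"])/.03)
E
python3 seat.py
```

```text
local [-0.0931 -0.0793] z 0.29850026459690937 rel yaw 0.25549727742697 F [ 0.0901  0.058  -0.2017] [ 0. -0. -1.]
[ 0.2448  0.082   1.9514 -0.      1.1081  0.4629] [0.4159 0.2253 0.2985]
wrist 0.59 4225 [0.4193 0.2236 0.0338] [-0.0894 -0.0802] tool units [-0.0311  0.1214  3.6167]
top 0.79 227 [0.4198 0.2272 0.0339] [-0.0897 -0.0766] tool units [0.0888 0.1116 3.6167]
```

The ball is seated (fitted centre height 34 mm), so I grasp it.

Call:
{"api": "send_rows", "payload": {"commands": [[[0,0.12,0.6,0,0,0],[0,0,0.7,0,0,0],[0,0,0.8,0,0,0],[0,0,0.7,0,0,0],[0,0,0.5,0,0,0],[0,0,0.3,0,0,0],[0,0,0,0,0,0],[0,0,0,0,0,0]]]}}

```text
time_s: 31.25
eef_pos: [0.4195, 0.2244, 0.1905]
eef_rot: [-0.0, 0.78, 0.625, -0.0]
wrist_force: [0.7, 0.8, 0.5]
opening: 1.0
grasp_force: 0.0
```

Call:
{"api": "send_rows", "payload": {"commands": [[[0,0,0,0,0,0],[0,0,0,0,0,0],[0,0,0,0,0,0],[0,0,0,0,0,0],[0,0,0,0,0,0],[0,0,0,0,0,0],[0,0,0,0,0,0],[0,0,0,0,0,0]]], "jaw": 0}}

```text
time_s: 31.92
eef_pos: [0.4199, 0.2246, 0.1916]
eef_rot: [0.0, 0.78, 0.625, 0.001]
wrist_force: [-1.5, 0.3, 5.0]
opening: 0.606
grasp_force: 61.3
```

Call:
{"api": "send_rows", "payload": {"commands": [[[0,0,-0.3,0,0,0],[0,0,-0.7,0,0,0],[0,0,-1,0,0,0],[0,0,-1,0,0,0],[0,0,-0.5,0,0,0],[0,0,0,0,0,0],[0,0,0,0,0,0]]]}}

```text
time_s: 32.5
eef_pos: [0.4197, 0.2245, 0.2969]
eef_rot: [0.001, 0.78, 0.625, 0.001]
wrist_force: [0.7, -0.4, -0.3]
opening: 0.601
grasp_force: 62.5
```

Call:
{"api": "send_rows", "payload": {"commands": [[[0,0,0,0,0,1],[0,0,0,0,0,1],[0,0,0,0,0,1],[0,0,0,0,0,1],[0,0,0,0,0,1],[0,0,0,0,0,1],[0,0,0,0,0,1],[0,0,0,0,0,1]]]}}

```text
time_s: 33.17
eef_pos: [0.4186, 0.2242, 0.2938]
eef_rot: [-0.0, 0.963, 0.27, -0.002]
wrist_force: [-0.0, -0.9, -1.2]
opening: 0.604
grasp_force: 62.4
```

Call:
{"api": "send_rows", "payload": {"commands": [[[0,0,0,0,0,1],[0,0,0,0,0,1],[0,0,0,0,0,1],[0,0,0,0,0,1],[0,0,0,0,0,1],[0,0,0,0,0,0.5],[0.31,0.97,0,0,0,0],[0.31,0.97,0,0,0,0]]]}}

```text
time_s: 33.83
eef_pos: [0.437, 0.1664, 0.2938]
eef_rot: [0.0, 1.0, 0.002, -0.002]
wrist_force: [0.8, 0.5, 0.6]
opening: 0.603
grasp_force: 62.5
```

Call:
{"api": "send_rows", "payload": {"commands": [[[0.31,0.97,0,0,0,0],[0.31,0.97,0,0,0,0],[0.31,0.97,0,0,0,0],[0.31,0.97,0,0,0,0],[0.31,0.97,0,0,0,0],[0.31,0.97,0,0,0,0],[0.31,0.97,0,0,0,0],[0.31,0.97,0,0,0,0]]]}}

```text
time_s: 34.5
eef_pos: [0.5121, -0.0679, 0.2937]
eef_rot: [-0.001, 1.0, 0.0, -0.001]
wrist_force: [1.1, 0.5, -1.0]
opening: 0.603
grasp_force: 62.5
```

Call:
{"api": "send_rows", "payload": {"commands": [[[0.31,0.97,0,0,0,0],[0.31,0.97,0,0,0,0],[0.31,0.97,0,0,0,0],[0.31,0.97,0,0,0,0],[0.31,0.97,0,0,0,0],[0.31,0.97,0,0,0,0],[0.31,0.97,0,0,0,0],[0.31,0.97,0,0,0,0]]]}}

```text
time_s: 35.17
eef_pos: [0.5869, -0.3004, 0.2931]
eef_rot: [-0.001, 1.0, 0.0, -0.001]
wrist_force: [0.6, 0.7, -1.0]
opening: 0.601
grasp_force: 62.5
```

Call:
{"api": "send_rows", "payload": {"commands": [[[0.35,0.97,0,0,0,0],[0.35,0.97,0,0,0,0],[0,0,0.5,0,0,0],[0,0,0.8,0,0,0],[0,0,0.7,0,0,0],[0,0,0.5,0,0,0],[0,0,0.3,0,0,0],[0,0,0,0,0,0]]]}}

```text
time_s: 35.83
eef_pos: [0.6071, -0.3562, 0.2075]
eef_rot: [-0.002, 1.0, 0.0, -0.002]
wrist_force: [-0.4, -0.8, 0.9]
opening: 0.6
grasp_force: 62.6
```

Call:
{"api": "send_rows", "payload": {"commands": [[[0,0,0.15,0,0,0],[0,0,0.12,0,0,0],[0,0,0,0,0,0],[0,0,0,0,0,0]]]}}

```text
time_s: 36.17
eef_pos: [0.6086, -0.3576, 0.2043]
eef_rot: [0.0, 1.0, 0.0, 0.001]
wrist_force: [0.2, -0.5, 0.0]
opening: 0.604
grasp_force: 62.6
```

Call:
{"api": "send_rows", "payload": {"commands": [[[0,0,0.08,0,0,0],[0,0,0.06,0,0,0],[0,0,0,0,0,0],[0,0,0,0,0,0]]]}}

```text
time_s: 36.5
eef_pos: [0.6083, -0.3574, 0.1992]
eef_rot: [-0.0, 1.0, 0.0, -0.0]
wrist_force: [0.4, 0.4, -1.7]
opening: 0.603
grasp_force: 62.6
```

Call:
{"api": "send_rows", "payload": {"commands": [[[0,0,0.08,0,0,0],[0,0,0,0,0,0],[0,0,0,0,0,0]]]}}

```text
time_s: 36.75
eef_pos: [0.6082, -0.3574, 0.1966]
eef_rot: [-0.0, 1.0, 0.0, -0.0]
wrist_force: [0.4, 0.9, -0.1]
opening: 0.604
grasp_force: 62.6
```

Call:
{"api": "send_rows", "payload": {"commands": [[[0,0,0,0,0,0],[0,0,0,0,0,0],[0,0,0,0,0,0],[0,0,0,0,0,0],[0,0,0,0,0,0],[0,0,0,0,0,0]]], "jaw": 0.78}}

```text
time_s: 37.25
eef_pos: [0.6083, -0.3575, 0.1968]
eef_rot: [0.0, 1.0, 0.0, 0.0]
wrist_force: [-0.8, -0.1, 0.4]
opening: 0.779
grasp_force: 0.0
```

Call:
{"api": "send_rows", "payload": {"commands": [[[0,0,-0.3,0,0,0],[0,0,-0.7,0,0,0],[0,0,-1,0,0,0],[0,0,-1,0,0,0],[0,0,-1,0,0,0],[0,0,-1,0,0,0]]]}}

```text
time_s: 37.75
eef_pos: [0.6082, -0.3573, 0.3491]
eef_rot: [0.0, 1.0, 0.0, 0.0]
wrist_force: [0.6, 0.1, -0.8]
opening: 0.784
grasp_force: 0.0
```

Call:
{"api": "send_rows", "payload": {"commands": [[[0,-1,0,0,0,0],[0,-1,0,0,0,0],[0,-1,0,0,0,0],[0,-1,0,0,0,0],[0,-1,0,0,0,0],[0,-1,0,0,0,0],[0,-1,0,0,0,0],[0,-1,0,0,0,0]]]}}

```text
time_s: 38.42
eef_pos: [0.6079, -0.116, 0.3477]
eef_rot: [0.0, 1.0, 0.0, 0.0]
wrist_force: [0.7, 0.4, 0.1]
opening: 0.779
grasp_force: 0.0
```

Call:
{"api": "send_rows", "payload": {"commands": [[[0,-1,0,0,0,0],[0,-1,0,0,0,0],[0,-1,0,0,0,0],[0,-1,0,0,0,0],[0,0,0,0,0,0],[0,0,0,0,0,0]]]}}

```text
time_s: 38.92
eef_pos: [0.6079, 0.0041, 0.3476]
eef_rot: [0.0, 1.0, 0.002, 0.0]
wrist_force: [1.1, -0.8, 0.4]
opening: 0.782
grasp_force: 0.0
```

```bash
python3 - <<'E'
from h import *
p=imaging.camera("top");s=imaging.camera("side")
cv2.imwrite("pics/end.png",np.hstack([cv2.resize(p["image"][150:300,290:440],(400,400)),cv2.resize(s["image"][250:380,200:420],(400,400))]))
E
```

```text
(no output)
```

View pics/end.png

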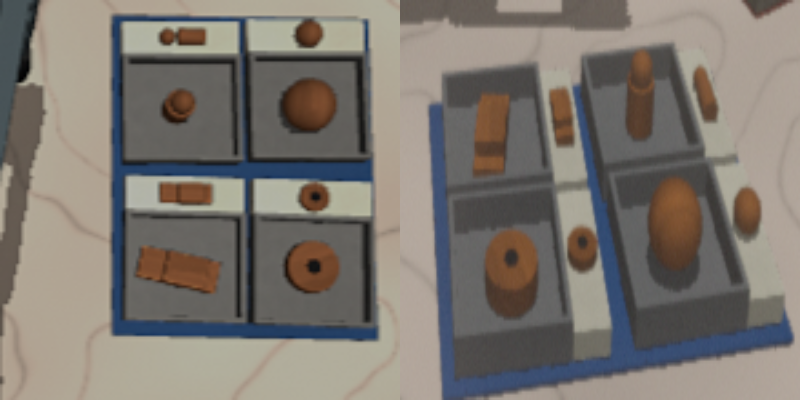

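All four parts are in their matching trays: doll upright (180,105), ball (308,105), car flat (178,270) and wheel flat (313,266). I check that the ball is still, then hand in.

Call:
{"api": "send_rows", "payload": {"commands": [[[0,0,0,0,0,0],[0,0,0,0,0,0],[0,0,0,0,0,0],[0,0,0,0,0,0],[0,0,0,0,0,0],[0,0,0,0,0,0],[0,0,0,0,0,0],[0,0,0,0,0,0]]]}}

```text
time_s: 39.68
eef_pos: [0.608, 0.0025, 0.3468]
eef_rot: [0.0, 1.0, 0.0, -0.0]
wrist_force: [-0.4, 0.7, -0.2]
opening: 0.778
grasp_force: 0.0
```

```bash
python3 - <<'E'
from h import *
p=imaging.camera("top");a=cv2.imread("pics/end.png")[:,:400]
b=cv2.resize(p["image"][150:300,290:440],(400,400))
d=cv2.absdiff(a,b)[60:330,120:370].max();print("maxdiff",d)
if d<60: print(ctrl.hand_in())
E
```

```text
maxdiff 3
the job is handed in; nothing more can be done
None
```

The job is handed in at about 40 s: the wheel and car body lie flat, the peg doll stands upright, and the ball is at rest, each released in its matching tray.

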